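# Draw two limes from the stall's lime feeder and keep its gate open

## Robot

A 6-joint arm with a two-finger parallel gripper is mounted at the origin on the work surface. World frame = base frame: x ahead of the robot, y to its left, z up, the work surface at z = 0. Lengths are in m, angles in rad, forces in N, time in s.
With the tool pointing down it reaches from about 0.225 to 0.875 m from the base axis. Payload 3.4 kg.
Tool frame: the origin (TCP) lies on the centre line of the jaws, within the pads' length; the fingertips stand 19 mm ahead of it and the grasp point (between the pads) is the TCP; z points along the fingers, y is the direction in which the jaws open and shut (so a half turn about z gives the same grasp; the last joint's range is limited). The gripper opens to 85 mm and grips with 20 to 120 N. Pads are 22 mm wide; open, the fingers measure 114 mm over their backs; the gripper's body (76 mm by 85 mm) begins 54 mm behind the grasp point. The pads swing forward as they close: fully open they stand 13 mm farther back than shut.
Start: joints at [-1.439, 0.276, 1.505, -0, 1.361, -0.121], TCP at [0.144, -0.557, 0.25] pointing down, gripper open.
Joint ranges: [-2.89, 2.89], [-0.75, 2.08], [0.22, 2.7], [-1.18, 4.32], [0.11, 2.71], [-2.7, 2.7]. Speed limits (rad/s): [2.57, 2.57, 3.14, 3.14, 3.14, 3.14].

## Interface

Orientations are given as a unit quaternion [w, x, y, z].
In Python, from rig import monitor, eyes, manip, models gives the robot as it stands.
- The arm moves only by the tool send_rows, never from a script. Its argument "deltas" is a list of rows, each an object with "dp": the shift along the world's x, y, z each as a share of 0.12 m, from -1 to 1, a list of three; "rotation": the turn, a rotation vector about the world's x, y, z each as a share of 0.5 rad, from -1 to 1, a list of three. In form: [{"dp": [dx, dy, dz], "rotation": [rx, ry, rz]}, ...]. A call has 1 to 12 rows; each row is the pose to reach, as a shift and turn from the pose commanded when the call began; what a row does not reach only later rows make up. A row lasts 1/12 s, in which the tool goes at most 41.7 mm and 7.16 degrees, less where a joint would pass 70% of its speed; a pose out of reach is approached as far as the arm can. A call with a number of a shift or a turn outside -1 to 1 is refused whole. A call with a gripper value outside its range is refused whole. "fingers" is the closure, from -1 (fully open) to 1 (shut), set as the call begins (left out, the last holds). The fingers move at their own pace and stop on an object; "grip_force" is the grip in N (left out, the last holds). Time passes only in rows, so rows that repeat a pose let the fingers close. It gives the time, the measured TCP pose, the force and the opening at its end, in the units of the state.
- monitor.get_state(): the state, without advancing time (a new reading comes with each control period).
- eyes.get_image(name): name is "side" or "top" or "wrist"; returns a dict with "color" (384x512x3 uint8, red, green, blue), "depth" (384x512 float32, m along the optical axis (not along the pixel's ray), 0 where there is no reading), "mtx" (3x3 intrinsics, pixels), "rvec" (rotation vector, rad) and "tvec" (3), from world to camera coordinates, as OpenCV has them. Camera axes: x right, y down, z forward; pixel columns grow to the right and rows downward; lengths in m; the calibration is good to about 2 mm. A picture is of the moment at which its call begins.
- manip.sign_off(): hands the job in, once; it reports no verdict.
Trained networks look in a picture, given as the dict that the camera call returned (one of the last four; its "shot" number tells which), for a name from the list of things; names that differ only in an ending like _2 or _b are one class to them, and where a whole thing is asked for, a point or a joint stands for the part that bears it (a point fixed in the world has none). Each returns a list of dicts, best first, with "score" (0 to 1); they miss things now and then, are a little off and sometimes report something else, mostly with a low value. They report only what shows in the picture. A call takes as long as a camera call. They do not tell look-alikes from the thing itself.
- models.find_in(name, picture): "box" ([left, top, right, bottom] in pixels, round what is visible of it).
The state is a dict: "clock": time; "qpos": joint angles; "qd": joint speeds; "effort": joint torques, N m; "position": TCP position; "ee_rot": TCP orientation; "contact_force": force on the tool from outside, world axes, zero at the start; "moment": the same for the moment, N m; "width": finger opening in m.
Only numpy, scipy, OpenCV 4.12 (cv2) and the standard library are available. Lean on these libraries where they do the work, as an engineer would, in place of code of your own. Each camera call takes 0.05 s, during which the arm holds its last target.

## Task

Stand the empty white tub lengthwise in front of the lime feeder, its end pushed in under the lip of the lane on the robot's right, and let go of it. Then pull the feeder's spring-return gate by its knob to the robot's left until the pointer stands against the marker clip, so that both limes of that lane roll into the tub while the limes of the other lane stay in, and finish still holding the gate there. Leave the jar, the bowl and the straw box where they are.

Things in the scene. Friction and masses are not known exactly. Their poses are not given: they have to be found in the camera images.
- feeder: Fixed steel box 200 x 104 mm, 135 mm high; origin at the centre of its underside, +x its back, +y robot's left; yaw up to 0.2 rad. Two open lanes 46 mm wide at y = -25 and +25 mm slope 12 degrees to the front. Front panel at x = -100 mm; a lip juts out to x = -122 mm, 56 mm free under it. A rail crosses the front (x -103 to -85, y -60 to 190, top z 130 mm), its leg at y = 178 mm.
- lip (a point): middle of the lip edge of the lane to be emptied (robot's right, y = -25 mm in the feeder's frame), 60 mm above the table; the limes drop off here, moving towards the feeder's -x.
- gate (a joint): spring-return upright plate across both lane mouths (x = -106 mm in the feeder, lower edge 68 mm up), sliding along the feeder's +y. 0 = closed, grows as pulled to the robot's left (m), stop at 0.110. Spring: about 5 N shut, plus 0.8 N per 10 mm (about 10 N at the mark). Right lane's limes pass from about 0.045; left lane's would escape from about 0.09.
- knob_top (a point): centre of the top of the gate's knob, an upright round black post 24 mm across, 52 mm tall (z 138 to 190 mm), free all round, on the gate above the right lane (y = -25 mm when closed), moving with it; nothing else on the feeder stands above 142 mm.
- pointer (a point): tip of the gate's pointer, a small upright dark fin 3 mm thick and 12 mm tall over the front half of the rail; this point is at z = 140 mm, y = +40 mm in the feeder's frame when the gate is closed; it moves with the gate.
- clip: fixed marker clip: black block 12 mm wide (along the feeder's y) on the back half of the rail, top 140 mm above the table. Origin at the middle of its width, 115 mm up; axes as the feeder's. At the mark the pointer tip is within the clip's width (y in the clip's frame within 6 mm of 0): 52 to 72 mm of gate travel.
- tub: loose open white plastic tub, 130 mm long (own x), 64 mm wide (own y), 48 mm high, walls 3 mm, about 120 g; origin at the centre of its underside. Grip it across its width from above. Pushed home against the feeder's front panel its centre is at x = -165 mm, y = -25 mm in the feeder's frame, its length along the feeder's x.
- lime1_center (a point): loose lime, a plain dark green ball 40 mm across, about 40 g; this point is its centre. Front lime of the right lane, to end in the tub.
- lime2_center (a point): loose lime, a plain dark green ball 40 mm across, about 40 g; this point is its centre. Second lime of the right lane, to end in the tub.
- lime3_center (a point): loose lime, a plain dark green ball 40 mm across, about 40 g; this point is its centre. Front lime of the left lane, to stay in the feeder.
- lime4_center (a point): loose lime, a plain dark green ball 40 mm across, about 40 g; this point is its centre. Second lime of the left lane, to stay in the feeder.
- jelly_jar: bystander: lidded green jar, 68 mm across, 100 mm high, on the robot's left; origin at the centre of its base.
- bowl: bystander: white bowl, 110 mm across, 50 mm high, beyond the tub on the right; origin at the centre of its base.
- straw_box: bystander: open steel box 70 x 140 mm, 50 mm high, on the far left; origin at the centre of its base.
Mind the look-alikes: they are no part of the job. Leave any turquoise or yellow look-alike of the part that bears lime2_center alone.

How it is judged:
On the way, in this order (a step that is already met when the one before it is completed fails the run):
1. the tub stands on the table with its end under the right lane's lip, let go, the gate still shut (x of tub in the frame of feeder between -0.192 and -0.158 m and y of tub in the frame of feeder between -0.042 and -0.008 m and height (world z) of tub below 0.008 m and angle between tub's own z axis and vertical below 0.1 rad and contact force between the fingers and tub below 0.2 N and angle between the x axis of tub and the x axis of feeder, either way round below 0.2 rad and value of joint gate below 0.01 m), for 0.2 s.
2. the gate is pulled until the pointer stands against the clip (y of pointer in the frame of clip between -0.006 and 0.006 m and contact force between the fingers and gate above 2 N), for 0.3 s.
At the end, for the whole second after the job is handed in: The gripper holds the gate (over 2 N) at rest, pointer within 6 mm of the clip's middle; both right-lane limes lie still in the tub; the tub stands on the table, not held, its centre 158 to 192 mm before the feeder's centre and within 17 mm of the lane's middle; the left-lane limes are still inside (all of step 2 and velocity of joint gate between -0.01 and 0.01 m/s and contact force between tub and gate below 0.2 N and x of lime1_center in the frame of tub between -0.062 and 0.062 m and y of lime1_center in the frame of tub between -0.03 and 0.03 m and z of lime1_center in the frame of tub between 0.005 and 0.045 m and linear speed of each of lime1, lime2 below 0.05 m/s and x of lime2_center in the frame of tub between -0.062 and 0.062 m and y of lime2_center in the frame of tub between -0.03 and 0.03 m and z of lime2_center in the frame of tub between 0.005 and 0.045 m and x of tub in the frame of feeder between -0.192 and -0.158 m and y of tub in the frame of feeder between -0.042 and -0.008 m and height (world z) of tub below 0.008 m and angle between tub's own z axis and vertical below 0.1 rad and contact force between the fingers and tub below 0.2 N and x of each of lime3_center, lime4_center in the frame of feeder above -0.1 m and height (world z) of each of lime3_center, lime4_center above 0.075 m); the arm keeps its last pose, push and grip.
It fails at once if a lime of the left lane gets out of the feeder (height (world z) of any of lime3_center, lime4_center below 0.075 m).
It fails at once if the jar, the bowl or the straw box is shifted more than 30 mm (distance of any of jelly_jar, bowl, straw_box from where it was at the start of the episode above 0.03 m).
It also fails if it takes over 51 s, if anything falls off the work surface, if the arm or the gripper's body presses on something with over 40 N, if the wrist force passes 120 N, or if a joint passes its speed limit or range.

## Working session

There is one attempt and no reset: what is moved stays moved. The work goes in short steps, Python scripts to look and compute and a tool call to move; the robot and the scene stay as the last step left them, time stands still between calls to the robot, and variables do not carry over. Pictures are saved under pics/ and viewed, and the job is handed in when it is done.

Besides the shell and the picture viewer there is one more tool, called as name(argument=value, ...), one argument or row to a line, values as JSON. send_rows: Moves the arm, as the interface text tells. Its arguments: {"type":"object","properties":{"deltas":{"type":"array","items":{"type":"object","properties":{"dp":{"type":"array","items":{"type":"number"}},"rotation":{"type":"array","items":{"type":"number"}}}}},"fingers":{"type":"number"},"grip_force":{"type":"number"}},"required":["deltas"]}

```bash
ls; mkdir -p pics; cat > h.py <<'E'
import numpy as np, cv2
from rig import monitor, eyes, manip, models
def cam(n):
    p=eyes.get_image(n); return p
def cloud(p):
    K=p["mtx"];R=cv2.Rodrigues(np.array(p["rvec"],float))[0];t=np.array(p["tvec"],float).ravel()
    d=p["depth"];h,w=d.shape;u,v=np.meshgrid(np.arange(w),np.arange(h))
    c=np.stack([(u-K[0][2])/K[0][0]*d,(v-K[1][2])/K[1][1]*d,d],-1)
    W=(c-t)@R; W[d==0]=np.nan
    return W
def proj(p,pts):
    return cv2.projectPoints(np.array(pts,float).reshape(-1,3),np.array(p["rvec"],float),np.array(p["tvec"],float),np.array(p["mtx"],float),None)[0].reshape(-1,2)
def save(p,f,crop=None,s=1):
    im=p["color"][:,:,::-1]
    if crop: im=im[crop[1]:crop[3],crop[0]:crop[2]]
    cv2.imwrite("pics/"+f,cv2.resize(im,None,fx=s,fy=s,interpolation=cv2.INTER_CUBIC))
E
python3 - <<'E'
from h import *
print(monitor.get_state())
for n in ("top","side"):
    p=cam(n); save(p,n+"0.png",s=1.5); np.savez(n+"0.npz",W=cloud(p),color=p["color"])
    print(n,p["rvec"],p["tvec"],p["mtx"])
    for o in ("feeder","tub","knob_top","clip","pointer","jelly_jar","bowl","straw_box","lime1_center"):
        print(o,[(np.round(x["box"]).tolist(),round(x["score"],2)) for x in models.find_in(o,p)][:5])
E
```

```text
pics
{'clock': 0.0, 'qpos': array([-1.43901081e+00,  2.76590721e-01,  1.50613459e+00, -3.74802357e-07,
        1.36070102e+00, -1.21025377e-01]), 'qd': array([-4.08649890e-04,  6.56837966e-04,  1.25707413e-03,  3.58743268e-04,
        4.75347449e-04, -9.68613724e-05]), 'effort': array([ 3.24727671e-04, -4.16778767e+01, -2.45804787e+01,  3.58970317e-05,
        1.10906549e-02,  2.66193877e-05]), 'position': array([ 0.14373765, -0.55623263,  0.24944154]), 'ee_rot': array([-9.16827042e-04,  9.92021042e-01,  1.26069079e-01, -5.11588951e-06]), 'contact_force': array([-0.29211352,  0.39810745, -0.13813783]), 'moment': array([-0.00657657, -0.04563262, -0.00601757]), 'width': 0.0852865119233822}
top [ 2.04170105 -2.18988586  0.23772292] [0.10028459 0.60445889 1.07264608] [[428.37057699   0.         253.44734387]
 [  0.         428.37057699 198.37861346]
 [  0.           0.           1.        ]]
feeder [([198.0, 117.0, 298.0, 212.0], 0.81)]
tub [([358.0, 220.0, 388.0, 275.0], 0.67)]
knob_top [([250.0, 188.0, 289.0, 210.0], 0.6)]
clip [([250.0, 189.0, 288.0, 210.0], 0.55)]
pointer [([252.0, 188.0, 294.0, 207.0], 0.9)]
jelly_jar [([120.0, 247.0, 157.0, 274.0], 0.79)]
bowl [([341.0, 139.0, 377.0, 175.0], 0.97), ([256.0, 170.0, 269.0, 186.0], 0.22)]
straw_box [([84.0, 182.0, 145.0, 216.0], 0.75)]
lime1_center []
side [ 0.87886213 -2.39930068  1.22313571] [0.51583276 0.29991639 1.0502589 ] [[457.1853577    0.         259.51133152]
 [  0.         457.1853577  191.1047994 ]
 [  0.           0.           1.        ]]
feeder [([216.0, 149.0, 296.0, 252.0], 0.78)]
tub [([339.0, 167.0, 388.0, 209.0], 0.64)]
knob_top [([265.0, 159.0, 294.0, 210.0], 0.95)]
clip [([263.0, 160.0, 291.0, 205.0], 0.6)]
pointer [([266.0, 161.0, 292.0, 207.0], 0.9), ([214.0, 150.0, 295.0, 250.0], 0.42)]
jelly_jar []
bowl [([285.0, 149.0, 317.0, 171.0], 0.89)]
straw_box [([121.0, 262.0, 190.0, 322.0], 0.91), ([264.0, 158.0, 292.0, 208.0], 0.68)]
lime1_center []
```

View pics/top0.png

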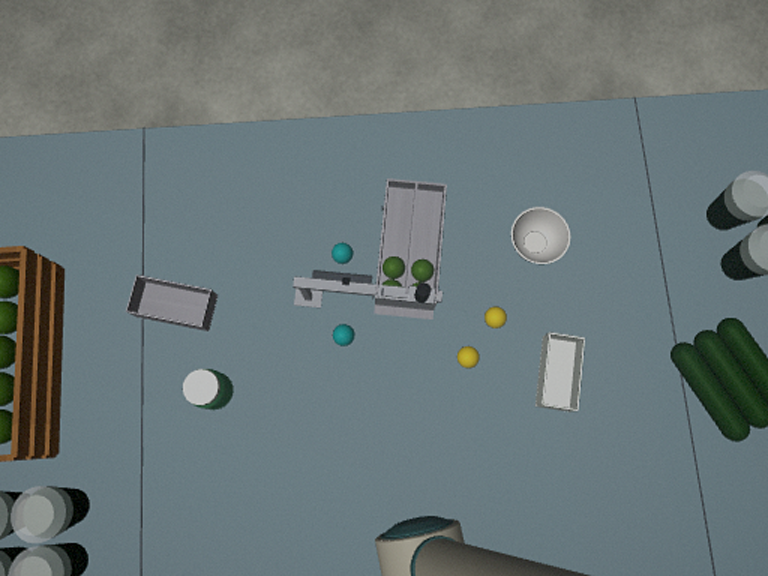

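View pics/side0.png

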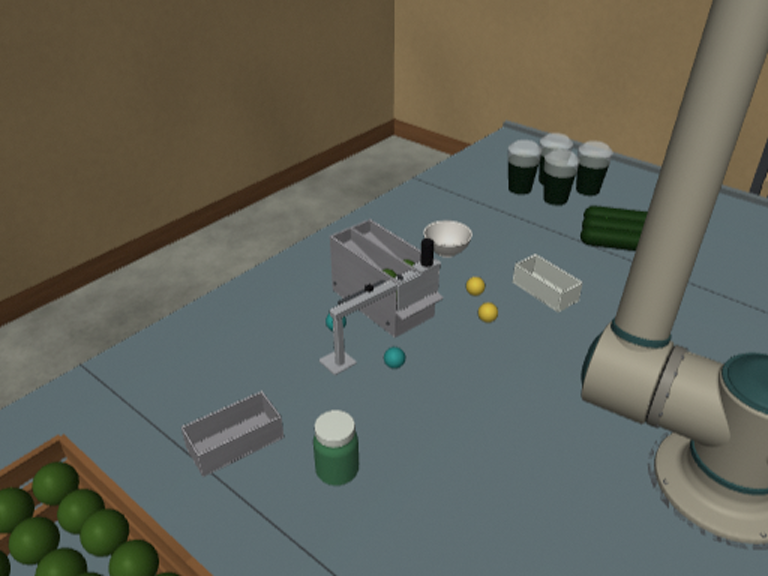

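Top view (768x576 scale): feeder at (410,250), knob (422,293), clip (346,281), tub (562,371). Lookalikes are yellow balls at (496,317) and (468,357), and turquoise ones at (342,253) and (343,335). Next I'll measure poses.

```bash
python3 - <<'E'
from h import *
for n in ("top","side"):
    z=np.load(n+"0.npz");W=z["W"];C=z["color"]
    P=W.reshape(-1,3);c=C.reshape(-1,3).astype(int)
    ok=np.isfinite(P[:,0])
    # table check
    m=ok&(abs(P[:,2])<.01);print(n,"table z",np.median(P[m,2]))
    def rep(nm,m):
        Q=P[m];
        if len(Q)<5: print(nm,len(Q));return
        r=cv2.minAreaRect((Q[:,:2]*1000).astype(np.float32))
        print(nm,len(Q),"mean",Q.mean(0).round(4),"zmax",Q[:,2].max().round(4),"rect",np.round(r[0],1),np.round(r[1],1),round(r[2],2))
    U,V=np.meshgrid(np.arange(512),np.arange(384));U=U.ravel();V=V.ravel()
    def box(b):return ok&(U>=b[0])&(U<=b[2])&(V>=b[1])&(V<=b[3])
    if n=="top":
        B=dict(tub=[350,212,398,283],feeder=[190,110,305,218],bowl=[335,132,385,180])
    else:
        B=dict(tub=[335,160,395,212],feeder=[210,140,300,258])
    rep("tub rim",box(B["tub"])&(P[:,2]>.042)&(P[:,2]<.055))
    rep("tub all",box(B["tub"])&(P[:,2]>.008)&(P[:,2]<.055))
    rep("feeder top",box(B["feeder"])&(P[:,2]>.131)&(P[:,2]<.138))
    rep("rail",box(B["feeder"])&(P[:,2]>.125)&(P[:,2]<.133))
    dark=(c.max(1)<45)
    rep("knob",box(B["feeder"])&(P[:,2]>.15))
    rep("knobtop",box(B["feeder"])&(P[:,2]>.182))
    rep("clip",box(B["feeder"])&dark&(P[:,2]>.13)&(P[:,2]<.145))
    yel=(c[:,0]>150)&(c[:,1]>120)&(c[:,2]<90)
    teal=(c[:,0]<60)&(c[:,1]>110)&(c[:,2]>110)
    for nm,mm in (("y",yel),("t",teal)):
        k=(mm&ok).reshape(384,512).astype(np.uint8);nn,l,s,ce=cv2.connectedComponentsWithStats(k)
        for i in range(1,nn):
            if s[i,4]>20: Q=P[(l==i).ravel()];print(nm,ce[i].round(),Q.mean(0).round(3),Q.max(0).round(3),Q.min(0).round(3))
E
```

```text
top table z 0.00014337141770414094
tub rim 217 mean [ 0.4587 -0.2526  0.0475] zmax 0.0542 rect [ 460.6 -252.9] [ 65.1 130. ] 77.08
tub all 637 mean [ 0.4626 -0.2545  0.0322] zmax 0.0542 rect [ 476.7 -253.2] [ 83.6 170.8] 87.09
feeder top 621 mean [0.6786 0.0202 0.1343] zmax 0.138 rect [702.4  63.4] [245.4 213.1] 80.06
rail 845 mean [0.6355 0.0871 0.1293] zmax 0.133 rect [703.9  63.1] [249.3 211.8] 79.44
knob 105 mean [ 0.5895 -0.0065  0.1839] zmax 0.1946 rect [591.6  -7. ] [22.9 21.8] 18.18
knobtop 79 mean [ 0.5916 -0.0071  0.1893] zmax 0.1946 rect [592.   -7.2] [22.2 21.3] 18.18
clip 12 mean [0.6281 0.1147 0.1397] zmax 0.1426 rect [627.7 114.4] [8.2 8. ] 79.92
y [329. 211.] [ 0.567 -0.145  0.036] [ 0.581 -0.132  0.044] [ 0.553 -0.161  0.023]
y [311. 238.] [ 0.499 -0.088  0.036] [ 0.514 -0.074  0.044] [ 0.484 -0.102  0.024]
t [226. 168.] [0.707 0.126 0.035] [0.722 0.141 0.042] [0.692 0.113 0.025]
t [227. 223.] [0.554 0.133 0.035] [0.568 0.147 0.043] [0.54  0.119 0.024]
side table z 0.0001588203822999379
tub rim 198 mean [ 0.4581 -0.2515  0.0464] zmax 0.0522 rect [ 461.8 -252.1] [ 71.1 135.3] 77.21
tub all 939 mean [ 0.4582 -0.2572  0.03  ] zmax 0.0522 rect [ 443.2 -339.1] [253.8 137.6] 78.72
feeder top 450 mean [0.6799 0.0243 0.1339] zmax 0.138 rect [702.8  67. ] [246.  214.5] 80.54
rail 757 mean [0.6585 0.0615 0.1292] zmax 0.133 rect [701.   68.2] [249.8 213.2] 81.21
knob 128 mean [ 0.5875 -0.0019  0.1739] zmax 0.1936 rect [589.7  -5.3] [22.4 23.2] 68.3
knobtop 49 mean [ 0.5895 -0.0038  0.1885] zmax 0.1936 rect [590.6  -5.8] [22.1 21.2] 68.3
clip 25 mean [0.6191 0.0955 0.1391] zmax 0.1446 rect [606.2  57.4] [138.1  12.3] 71.29
y [316. 189.] [ 0.564 -0.141  0.034] [ 0.581 -0.13   0.044] [ 0.55  -0.156  0.02 ]
y [325. 207.] [ 0.495 -0.085  0.033] [ 0.512 -0.073  0.043] [ 0.481 -0.101  0.023]
t [262. 237.] [0.552 0.137 0.034] [0.566 0.147 0.041] [0.538 0.122 0.023]
```

```bash
python3 - <<'E'
import cv2,numpy as np
a=np.load("top0.npz")["color"][105:225,185:310,::-1]
b=np.load("side0.npz")["color"][135:260,200:310,::-1]
cv2.imwrite("pics/ca.png",cv2.resize(a,None,fx=5,fy=5,interpolation=2))
cv2.imwrite("pics/cb.png",cv2.resize(b,None,fx=4.5,fy=4.5,interpolation=2))
E
```

```text
(no output)
```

View pics/ca.png

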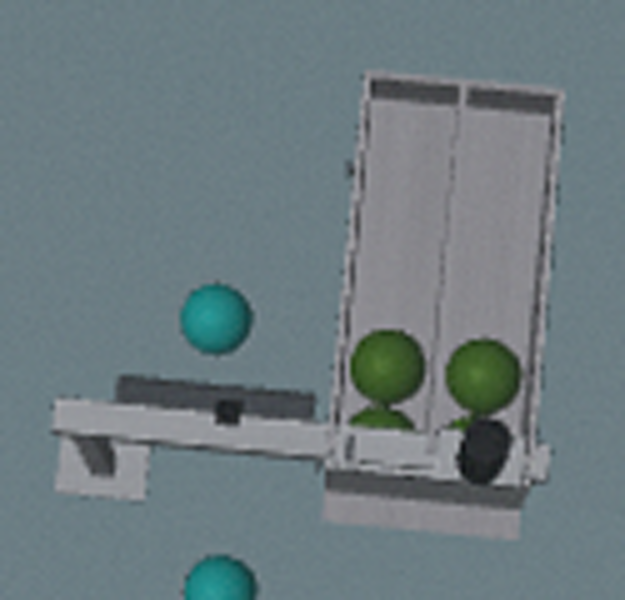

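View pics/cb.png

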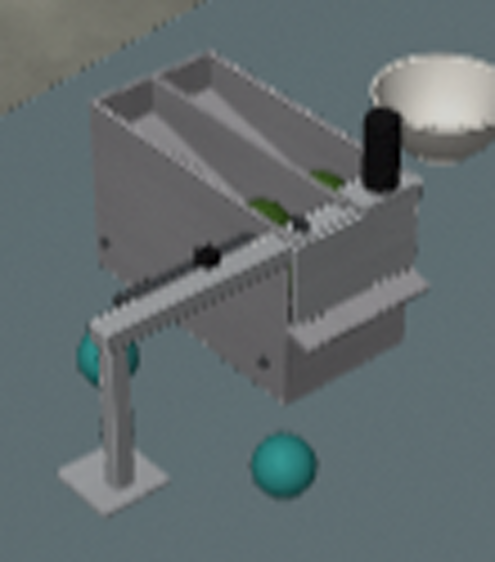

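```bash
python3 - <<'E'
from h import *
z=np.load("side0.npz");W=z["W"]
def pl(poly,nm,zr):
    k=np.zeros((384,512),np.uint8);cv2.fillPoly(k,[np.array(poly,np.int32)],1)
    Q=W[k>0];Q=Q[np.isfinite(Q[:,0])&(Q[:,2]>zr[0])&(Q[:,2]<zr[1])]
    best=None
    for _ in range(3):
        c=Q.mean(0);n=np.linalg.svd(Q-c)[2][2];r=abs((Q-c)@n);Q=Q[r<max(.002,2*np.median(r))]
    c=Q.mean(0);n=np.linalg.svd(Q-c)[2][2];print(nm,len(Q),c.round(4),n.round(4),"ang",np.degrees(np.arctan2(n[1],n[0])).round(2),abs((Q-c)@n).std())
f=lambda x,y:(x/4.5+200,y/4.5+135)
pl([f(100,120),f(200,190),f(210,240),f(110,265)],"leftface1",(.02,.15))
pl([f(220,310),f(280,270),f(275,380),f(240,370)],"leftface2",(.01,.12))
pl([f(305,250),f(405,200),f(405,260),f(305,310)],"gateface",(.07,.13))
pl([f(310,360),f(395,315),f(395,335),f(300,385)],"front under",(.005,.055))
pl([f(100,325),f(280,240),f(280,255),f(105,335)],"railtop",(.12,.14))
# robust fit by top-view rims: bins
z=np.load("top0.npz");W=z["W"];P=W[105:225,185:310].reshape(-1,3);P=P[np.isfinite(P[:,0])&(P[:,2]>.127)&(P[:,2]<.139)]
S=np.load("side0.npz")["W"][135:260,200:310].reshape(-1,3);S=S[np.isfinite(S[:,0])&(S[:,2]>.127)&(S[:,2]<.139)]
for yaw in np.arange(-.2,.0,.02):
  o=[]
  for Q in(P,S):
    c,s=np.cos(yaw),np.sin(yaw);X=Q[:,0]*c+Q[:,1]*s;Y=-Q[:,0]*s+Q[:,1]*c
    hx=np.histogram(X,60)[0].astype(float);hy=np.histogram(Y,60)[0].astype(float)
    o+=[(hx**2).sum(),(hy**2).sum(),*np.percentile(X,[.3,99.7]).round(4),*np.percentile(Y,[.3,99.7]).round(4)]
  print(round(yaw,2),o)
E
```

```text
leftface1 430 [0.7448 0.0438 0.0872] [ 0.1705  0.9854 -0.0017] ang 80.19 0.0005230894906952088
leftface2 205 [0.6348 0.0625 0.0501] [-0.1844 -0.9828 -0.0117] ang -100.63 0.0005200017359361722
gateface 267 [0.589  0.0203 0.1038] [ 0.9842 -0.1767  0.012 ] ang -10.18 0.0005157511475175478
front under 89 [0.5959 0.0137 0.0199] [ 0.9813 -0.1685  0.0934] ang -9.74 0.0005242248091268286
railtop 122 [0.6191 0.1382 0.13  ] [-0.0787  0.0184 -0.9967] ang 166.85 0.0005018015957090341
-0.2 [np.float64(75798.0), np.float64(42964.0), np.float64(0.5721), np.float64(0.7835), np.float64(0.0767), np.float64(0.323), np.float64(35312.0), np.float64(35446.0), np.float64(0.5706), np.float64(0.7841), np.float64(0.0803), np.float64(0.3249)]
-0.18 [np.float64(76514.0), np.float64(52676.0), np.float64(0.5745), np.float64(0.786), np.float64(0.0649), np.float64(0.3113), np.float64(33714.0), np.float64(40160.0), np.float64(0.5734), np.float64(0.7864), np.float64(0.0687), np.float64(0.3133)]
-0.16 [np.float64(74812.0), np.float64(43616.0), np.float64(0.5763), np.float64(0.7886), np.float64(0.053), np.float64(0.299
[... 1180 characters left out ...]
loat64(0.5812), np.float64(0.7992), np.float64(-0.0194), np.float64(0.2385), np.float64(25442.0), np.float64(23430.0), np.float64(0.581), np.float64(0.7985), np.float64(-0.0184), np.float64(0.2409)]
-0.04 [np.float64(51736.0), np.float64(27634.0), np.float64(0.5812), np.float64(0.8005), np.float64(-0.035), np.float64(0.226), np.float64(24382.0), np.float64(22032.0), np.float64(0.581), np.float64(0.7995), np.float64(-0.0341), np.float64(0.2286)]
-0.02 [np.float64(49472.0), np.float64(26556.0), np.float64(0.581), np.float64(0.8015), np.float64(-0.0505), np.float64(0.2134), np.float64(23610.0), np.float64(20528.0), np.float64(0.5809), np.float64(0.8003), np.float64(-0.0498), np.float64(0.2161)]
```

Feeder measured at about (0.6945, -0.0004), yaw -0.175. As a check, the knob comes out at local y -24 mm (-25 expected) and the clip at +101.5 mm. The tub is at (0.461, -0.2525), yaw -0.227, 65 x 130 mm. It is the only white open rectangular box; the steel straw box is at (172,303). I'll move above the tub, gripping slightly behind its centre.

send_rows(
  deltas=[
    {"dp":[0.4,0.4,0],"rotation":[0,0,-0.24]},
    {"dp":[0.7,0.7,0],"rotation":[0,0,-0.48]},
    {"dp":[1,1,0],"rotation":[0,0,-0.72]},
    {"dp":[1,1,0],"rotation":[0,0,-0.96]},
    {"dp":[1,1,0],"rotation":[0,0,-0.96]},
    {"dp":[1,1,0],"rotation":[0,0,-0.96]},
  ],
  fingers=-1,
  grip_force=25,
)

```text
clock: 1.5
position: [0.2655, -0.4345, 0.2506]
ee_rot: [-0.0, 0.994, -0.111, 0.0]
contact_force: [-0.3, -0.5, 0.3]
width: 0.0855
```

send_rows(
  deltas=[
    {"dp":[0.3,0.3,0],"rotation":[0,0,0]},
    {"dp":[0.6,0.6,0],"rotation":[0,0,0]},
    {"dp":[0.9,0.9,0],"rotation":[0,0,0]},
    {"dp":[1,1,0],"rotation":[0,0,0]},
    {"dp":[1,1,0],"rotation":[0,0,0]},
  ],
)

```text
clock: 1.92
position: [0.3874, -0.3131, 0.2505]
ee_rot: [-0.001, 0.994, -0.111, 0.001]
contact_force: [-0.6, 0.4, -0.0]
width: 0.0851
```

send_rows(
  deltas=[
    {"dp":[0.2,0.3,-0.1],"rotation":[0,0,0]},
    {"dp":[0.48,0.57,-0.4],"rotation":[0,0,0]},
    {"dp":[0.48,0.57,-0.7],"rotation":[0,0,0]},
    {"dp":[0.48,0.57,-1],"rotation":[0,0,0]},
    {"dp":[0.48,0.57,-1],"rotation":[0,0,0]},
    {"dp":[0.48,0.57,-1],"rotation":[0,0,0]},
  ],
)

```text
clock: 2.42
position: [0.4397, -0.2483, 0.1285]
ee_rot: [-0.001, 0.994, -0.113, -0.003]
contact_force: [0.1, 0.3, 0.6]
width: 0.0851
```

```bash
python3 - <<'E'
from h import *
s=monitor.get_state();print(s["position"],s["ee_rot"],s["clock"],s["qpos"])
p=cam("wrist");save(p,"w1.png",s=1.5)
W=cloud(p);m=np.isfinite(W[...,0])&(W[...,2]>.042)&(W[...,2]<.055)&(W[...,0]<.56)&(W[...,0]>.35)
k=(m).astype(np.uint8);n,l,st,_=cv2.connectedComponentsWithStats(k)
for i in range(1,n):
    if st[i,4]>100:
        Q=W[l==i];print(len(Q),cv2.minAreaRect((Q[:,:2]*1000).astype(np.float32)))
Q=W[m]; print(cv2.minAreaRect((Q[:,:2]*1000).astype(np.float32)))
E
```

```text
[ 0.43974908 -0.24834995  0.12849426] [-0.0011209   0.99356196 -0.11325125 -0.00274397] 2.4167 [-6.51341234e-01  2.77185239e-01  1.83411883e+00 -1.02982394e-03
  1.03615040e+00  1.14697293e+00]
2834 ((459.7895202636719, -252.11260986328125), (64.36016845703125, 130.0539093017578), 76.84124755859375)
((459.7895202636719, -252.11260986328125), (64.36016845703125, 130.0539093017578), 76.84124755859375)
```

View pics/w1.png

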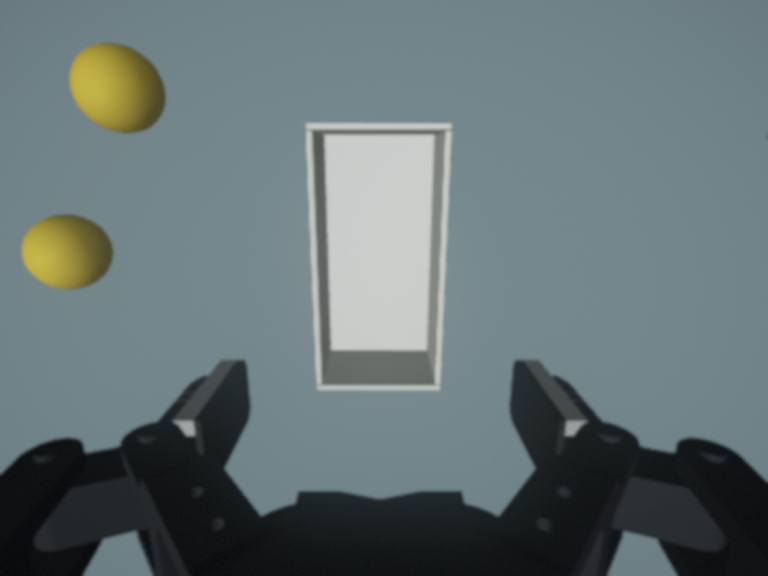

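The wrist picture shows the tub between the open fingers, rim at columns 306–452, centred between the jaws. Next I lower and grip.

send_rows(
  deltas=[
    {"dp":[0,0,-0.3],"rotation":[0,0,0]},
    {"dp":[0,0,-0.55],"rotation":[0,0,0]},
    {"dp":[0,0,-0.75],"rotation":[0,0,0]},
    {"dp":[0,0,-0.82],"rotation":[0,0,0]},
    {"dp":[0,0,-0.82],"rotation":[0,0,0]},
  ],
)

```text
clock: 2.88
position: [0.4415, -0.2497, 0.0322]
ee_rot: [0.0, 0.993, -0.114, -0.0]
contact_force: [-0.7, -0.3, 1.0]
width: 0.0857
```

send_rows(
  deltas=[
    {"dp":[0,0,0],"rotation":[0,0,0]},
    {"dp":[0,0,0],"rotation":[0,0,0]},
    {"dp":[0,0,0],"rotation":[0,0,0]},
    {"dp":[0,0,0],"rotation":[0,0,0]},
    {"dp":[0,0,0],"rotation":[0,0,0]},
    {"dp":[0,0,0],"rotation":[0,0,0]},
    {"dp":[0,0,0],"rotation":[0,0,0]},
    {"dp":[0,0,0],"rotation":[0,0,0]},
  ],
  fingers=1,
  grip_force=25,
)

```text
clock: 3.55
position: [0.443, -0.2499, 0.0343]
ee_rot: [0.002, 0.994, -0.113, 0.002]
contact_force: [-2.1, -2.0, 7.4]
width: 0.0636
```

send_rows(
  deltas=[
    {"dp":[0,0,0.15],"rotation":[0,0,0]},
    {"dp":[0,0,0.35],"rotation":[0,0,0]},
    {"dp":[0,0,0.6],"rotation":[0,0,0]},
    {"dp":[0,0.15,0.6],"rotation":[0,0,0]},
    {"dp":[0,0.35,0.6],"rotation":[0,0,0.0]},
    {"dp":[0,0.55,0.6],"rotation":[0,0,0]},
    {"dp":[0,0.75,0.6],"rotation":[0,0,0]},
    {"dp":[0,0.9,0.6],"rotation":[0,0,0]},
    {"dp":[0,1,0.6],"rotation":[0,0,0]},
  ],
)

```text
clock: 4.3
position: [0.441, -0.1266, 0.1047]
ee_rot: [-0.0, 0.994, -0.113, 0.0]
contact_force: [0.0, 0.1, -1.3]
width: 0.0637
```

send_rows(
  deltas=[
    {"dp":[0.05,0.15,0],"rotation":[0,0,0.05]},
    {"dp":[0.1,0.35,0],"rotation":[0,0,0.11]},
    {"dp":[0.15,0.55,0],"rotation":[0,0,0.11]},
    {"dp":[0.2,0.75,0],"rotation":[0,0,0.11]},
    {"dp":[0.2,0.9,0],"rotation":[0,0,0.11]},
    {"dp":[0.2,1,0],"rotation":[0,0,0.11]},
    {"dp":[0.2,1,0],"rotation":[0,0,0.11]},
  ],
)

```text
clock: 4.88
position: [0.4654, -0.0065, 0.1044]
ee_rot: [-0.0, 0.996, -0.085, 0.0]
contact_force: [-0.1, -0.2, -1.1]
width: 0.0634
```

```bash
python3 - <<'E'
from h import *
s=monitor.get_state();print(s["position"],s["ee_rot"],s["clock"],s["contact_force"],s["width"])
for n in("side","wrist"):
    p=cam(n);save(p,n+"2.png",s=1.5)
E
```

```text
[ 0.46543702 -0.00649085  0.10438662] [-2.67347240e-04  9.96405145e-01 -8.47151486e-02  2.41774781e-04] 4.8833 [-0.10689316 -0.21961686 -1.13508856] 0.0634401130883366
```

View pics/wrist2.png

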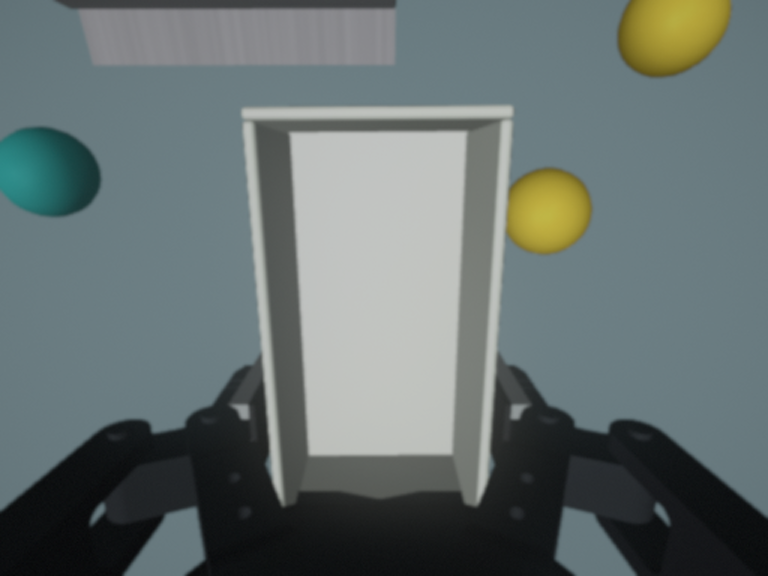

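View pics/side2.png

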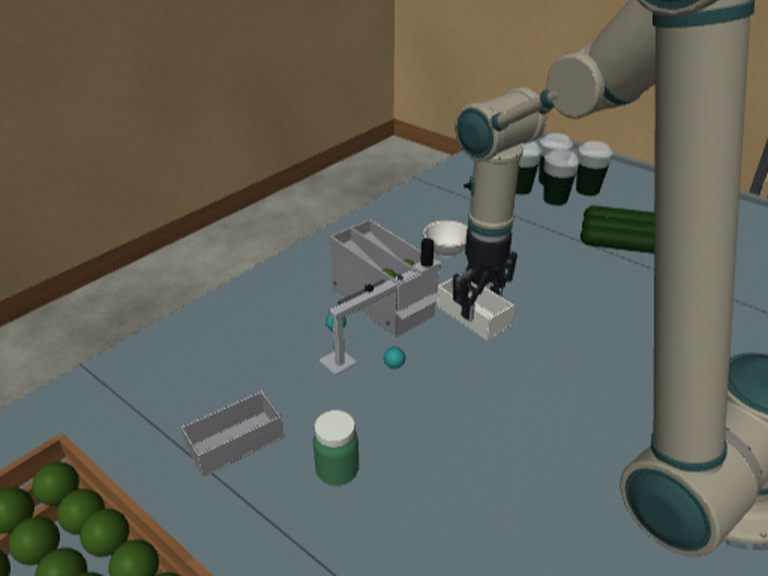

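send_rows(
  deltas=[
    {"dp":[0.02,0.17,0],"rotation":[0,0,-0.01]},
    {"dp":[0.02,0.17,0],"rotation":[0,0,-0.01]},
    {"dp":[0.02,0.17,-0.2],"rotation":[0,0,-0.01]},
    {"dp":[0.02,0.17,-0.4],"rotation":[0,0,-0.01]},
    {"dp":[0.02,0.17,-0.5],"rotation":[0,0,-0.01]},
    {"dp":[0.02,0.17,-0.56],"rotation":[0,0,-0.01]},
    {"dp":[0.02,0.17,-0.56],"rotation":[0,0,-0.01]},
    {"dp":[0.02,0.17,-0.56],"rotation":[0,0,-0.01]},
  ],
)

```text
clock: 5.65
position: [0.4682, 0.0113, 0.0369]
ee_rot: [0.0, 0.996, -0.089, 0.0]
contact_force: [0.7, -0.3, -0.9]
width: 0.0637
```

```bash
python3 - <<'E'
from h import *
s=monitor.get_state();print(s["position"],s["ee_rot"],s["clock"],s["contact_force"],s["width"])
c,sn=np.cos(-.175),np.sin(-.175)
for n in("wrist","top"):
    p=cam(n);save(p,n+"3.png",s=1.5)
    W=cloud(p)
    X=W[...,0]*c+W[...,1]*sn-.684; Y=-W[...,0]*sn+W[...,1]*c-.1205
    m=(W[...,2]>.04)&(W[...,2]<.06)&(X>-.3)&(X<-.123)&(abs(Y+.025)<.06)
    col=p["color"].astype(int); m&=(col.min(-1)>95)
    k=m.astype(np.uint8)
    Q=np.stack([X[m],Y[m]],-1)*1000
    print(n,len(Q),cv2.minAreaRect(Q.astype(np.float32)),np.median(W[...,2][m]),np.percentile(Q,[0,1,99,100],axis=0).round(1).tolist())
    m=(W[...,2]>.057)&(W[...,2]<.08)&(X>-.14)&(X<-.10)&(Y>-.09)&(Y<.09)
    Q=np.stack([X[m],Y[m],W[...,2][m]],-1)*1000
    print("lip",len(Q),np.percentile(Q,[0,1,50,99,100],axis=0).round(1).tolist())
E
```

```text
[0.46823861 0.01126719 0.03691444] [ 1.78972401e-04  9.96047141e-01 -8.88259095e-02  1.34633718e-04] 5.65 [ 0.6810568  -0.32920514 -0.91613242] 0.06366083411712105
wrist 7318 ((-202.2021484375, -28.55038833618164), (68.968994140625, 119.9603271484375), 88.3132553100586) 0.05011356569687038 [[-263.0, -62.7], [-253.6, -59.6], [-143.2, 4.0], [-142.9, 6.3]]Traceback (most recent call last):
  File "<stdin>", line 15, in <module>
    return _quantile_unchecked(
        a, q, axis, out, overwrite_input, method, keepdims, weights)
    return _ureduce(a,
                    func=_quantile_ureduce_func,
    ...<5 lines>...
                    overwrite_input=overwrite_input,
                    method=method)
    r = func(a, **kwargs)
    result = _quantile(arr,
                       quantiles=q,
    ...<2 lines>...
                       out=out,
                       weights=wgt)
    slices_having_nans = np.isnan(arr[-1, ...])
                                  ~~~^^^^^^^^^
IndexError: index -1 is out of bounds for axis 0 with size 0
```

View pics/wrist3.png

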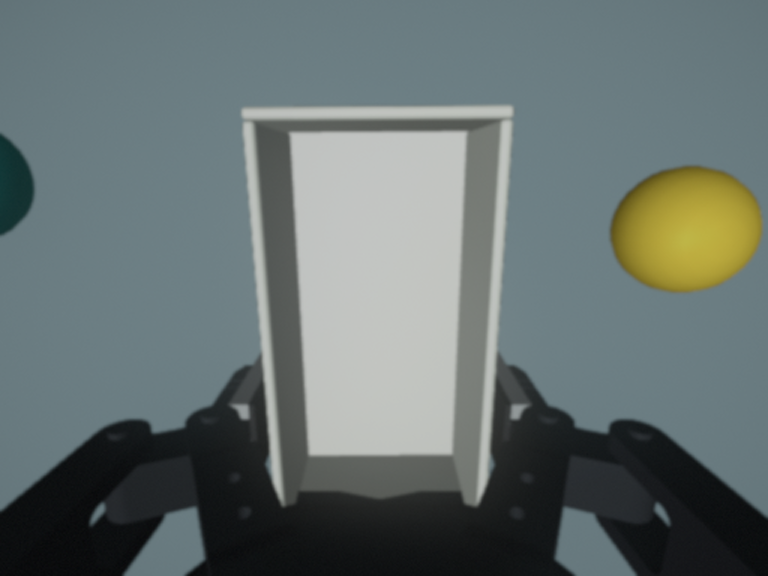

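Tub front end is at feeder-local x = -143 mm, rim at 50 mm, and it is square with the feeder. Next I slide it in 40 mm.

send_rows(
  deltas=[
    {"dp":[0.06,0.0,0],"rotation":[0,0,0]},
    {"dp":[0.12,0,0],"rotation":[0,0,0]},
    {"dp":[0.18,-0.01,0],"rotation":[0,0,0]},
    {"dp":[0.24,-0.02,0],"rotation":[0,0,0]},
    {"dp":[0.29,-0.03,0],"rotation":[0,0,0]},
    {"dp":[0.32,-0.03,0],"rotation":[0,0,0]},
    {"dp":[0.32,-0.03,-0.02],"rotation":[0,0,0]},
    {"dp":[0.32,-0.03,-0.02],"rotation":[0,0,0]},
  ],
)

```text
clock: 6.37
position: [0.5071, 0.0083, 0.0343]
ee_rot: [0.0, 0.996, -0.088, 0.001]
contact_force: [0.9, -0.3, -0.8]
width: 0.0637
```

```bash
cat > t.py <<'E'
from h import *
import sys
s=monitor.get_state();print(s["position"],s["ee_rot"],s["clock"],s["contact_force"],s["width"])
c,sn=np.cos(-.175),np.sin(-.175)
for n in sys.argv[2:]:
    p=cam(n);save(p,n+sys.argv[1]+".png",s=1.5)
    W=cloud(p)
    X=W[...,0]*c+W[...,1]*sn-.684; Y=-W[...,0]*sn+W[...,1]*c-.1205
    m=(W[...,2]>.04)&(W[...,2]<.053)&(X>-.3)&(X<-.123)&(abs(Y+.025)<.06)
    col=p["color"].astype(int); m&=(col.min(-1)>95)
    Q=np.stack([X[m],Y[m]],-1)*1000
    if len(Q):print(n,len(Q),cv2.minAreaRect(Q.astype(np.float32)),np.median(W[...,2][m]),np.percentile(Q,[0,1,50,99,100],axis=0).round(1).tolist())
    m=(W[...,2]>.182)&(W[...,2]<.197)&(X<-.08)&(X>-.12)&(Y>-.06)&(Y<.08)
    Q=np.stack([X[m],Y[m]],-1)*1000
    if len(Q): print("knob",len(Q),cv2.minEnclosingCircle(Q.astype(np.float32)))
E
python3 t.py 4 wrist side top
```

```text
[0.50708375 0.00834959 0.03431868] [ 9.40624573e-05  9.96083013e-01 -8.84205318e-02  6.57514415e-04] 6.3667 [ 0.89755951 -0.26299283 -0.78808291] 0.06370703628726433
wrist 4155 ((-171.23971557617188, -24.366901397705078), (68.17398834228516, 98.21952056884766), 87.9673843383789) 0.04770602630081541 [[-221.4, -58.3], [-215.2, -55.9], [-162.9, -52.9], [-124.3, 8.0], [-123.2, 9.9]]
side 160 ((-182.36129760742188, -25.32623291015625), (77.10466766357422, 111.67037200927734), 84.34577941894531) 0.04571131226024824 [[-236.7, -62.5], [-235.6, -58.4], [-212.7, -28.8], [-124.8, 13.1], [-123.0, 14.9]]
knob 49 ((-101.22270965576172, -26.580707550048828), 14.638301849365234)
top 42 ((-229.80447387695312, -32.60442352294922), (23.472095489501953, 61.242431640625), 25.584766387939453) 0.047272490135037 [[-233.9, -56.9], [-233.9, -56.8], [-232.0, -39.3], [-207.1, -1.0], [-206.0, 0.1]]
knob 50 ((-98.0975570678711, -24.131193161010742), 11.050788879394531)
```

View pics/wrist4.png

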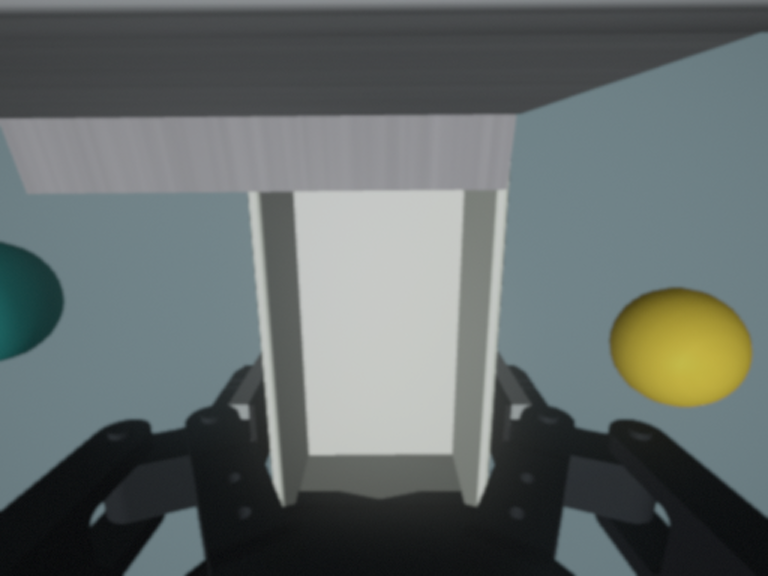

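View pics/side4.png

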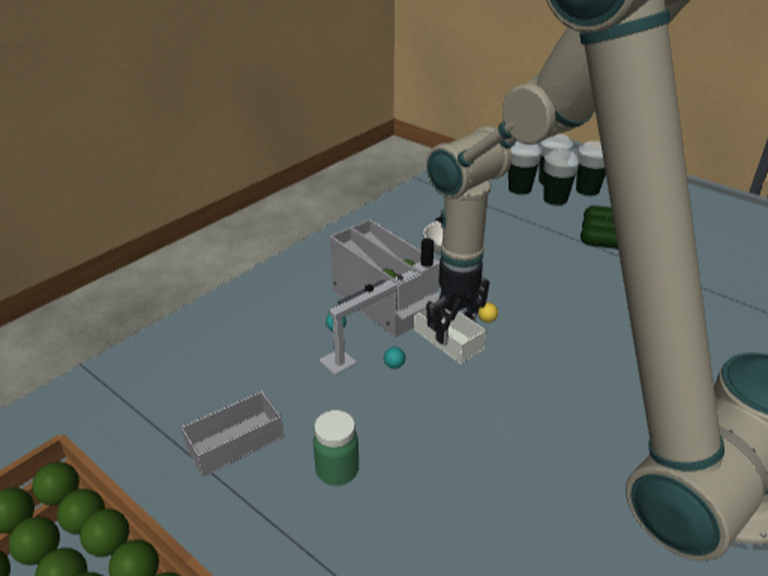

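send_rows(
  deltas=[
    {"dp":[0,0,-0.01],"rotation":[0,0,0]},
    {"dp":[0,0,-0.01],"rotation":[0,0,0]},
    {"dp":[0,0,-0.01],"rotation":[0,0,0]},
    {"dp":[0,0,-0.01],"rotation":[0,0,0]},
    {"dp":[0,0,-0.01],"rotation":[0,0,0]},
    {"dp":[0,0,-0.01],"rotation":[0,0,0]},
    {"dp":[0,0,-0.01],"rotation":[0,0,0]},
    {"dp":[0,0,-0.01],"rotation":[0,0,0]},
  ],
  fingers=-1,
)

```text
clock: 7.18
position: [0.5062, 0.0084, 0.0331]
ee_rot: [0.0, 0.996, -0.089, -0.0]
contact_force: [-0.1, 0.5, 0.3]
width: 0.0854
```

send_rows(
  deltas=[
    {"dp":[0,0,0.1],"rotation":[0,0,0]},
    {"dp":[0,0,0.25],"rotation":[0,0,0]},
    {"dp":[-0.1,0,0.5],"rotation":[0,0,0]},
    {"dp":[-0.3,0,0.8],"rotation":[0,0,0]},
    {"dp":[-0.5,0,1],"rotation":[0,0,0]},
    {"dp":[-0.5,0,1],"rotation":[0,0,0]},
    {"dp":[-0.5,0,1],"rotation":[0,0,0]},
  ],
)

```text
clock: 7.77
position: [0.4463, 0.0084, 0.1546]
ee_rot: [0.0, 0.996, -0.089, 0.002]
contact_force: [0.2, 0.0, -0.7]
width: 0.085
```

```bash
python3 t.py 5 wrist side top
```

```text
[0.44630154 0.00840222 0.15460449] [ 1.35398713e-04  9.96068865e-01 -8.85595119e-02  2.00248284e-03] 7.7667 [ 0.19547652  0.00498989 -0.66172064] 0.08497130484690087
wrist 1929 ((-179.23770141601562, -23.767333984375), (112.55370330810547, 64.22782897949219), 0.27810433506965637) 0.047648985477755236 [[-235.6, -55.9], [-235.0, -55.6], [-187.5, -13.3], [-124.5, 8.1], [-123.1, 8.6]]
side 215 ((-180.30601501464844, -23.945777893066406), (113.42310333251953, 67.95021057128906), 0.8000730276107788) 0.0450712359929934 [[-237.3, -57.9], [-235.9, -56.8], [-190.4, -20.1], [-124.4, 9.2], [-124.0, 10.7]]
knob 47 ((-101.23110961914062, -24.29399299621582), 13.073095321655273)
knob 76 ((-99.69828796386719, -25.11216926574707), 12.154386520385742)
```

View pics/wrist5.png

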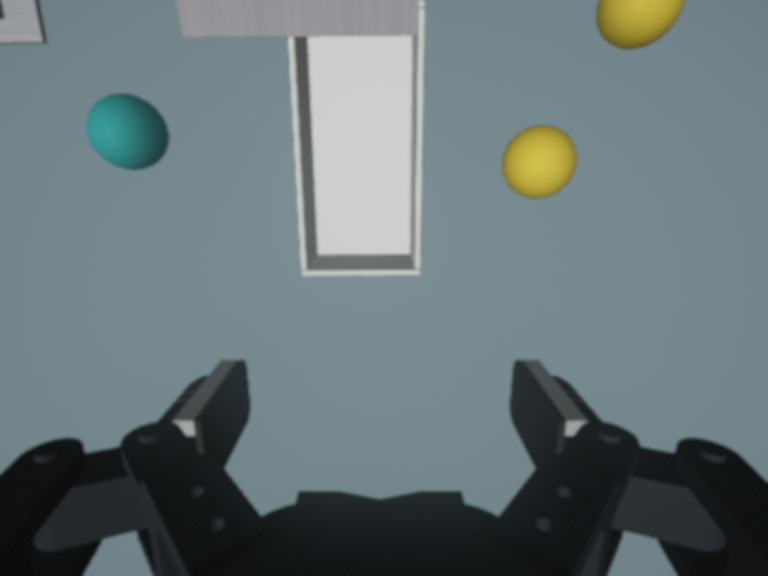

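View pics/top5.png

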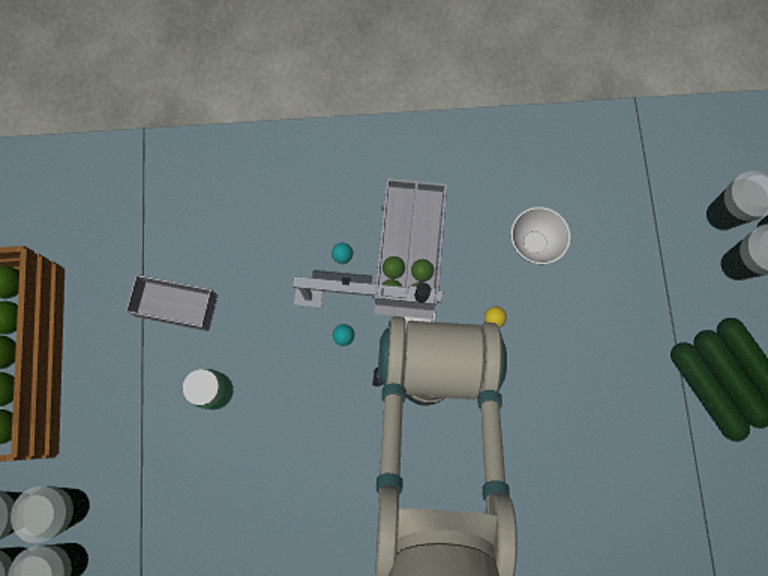

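Tub released: centre at feeder-local (-170.5, -24) mm, skew 0.3°, knob still at -25 mm. Now the knob.

send_rows(
  deltas=[
    {"dp":[0,0,0.3],"rotation":[0,0,0]},
    {"dp":[0,0,0.6],"rotation":[0,0,0]},
    {"dp":[0.2,0,0.7],"rotation":[0,0,0]},
    {"dp":[0.5,0,0.7],"rotation":[0,0,0]},
    {"dp":[0.8,-0.06,0.7],"rotation":[0,0,0]},
    {"dp":[1,-0.12,0.7],"rotation":[0,0,0]},
    {"dp":[1,-0.12,0.7],"rotation":[0,0,0]},
    {"dp":[1,-0.12,0.7],"rotation":[0,0,0]},
  ],
)

```text
clock: 8.58
position: [0.5674, -0.0063, 0.2344]
ee_rot: [-0.0, 0.996, -0.089, -0.002]
contact_force: [-0.0, 0.5, 0.3]
width: 0.0853
```

send_rows(
  deltas=[
    {"dp":[0.1,0,0],"rotation":[0,0,0]},
    {"dp":[0.21,0,0],"rotation":[0,0,0]},
    {"dp":[0.21,0,0],"rotation":[0,0,0]},
    {"dp":[0.21,0,0],"rotation":[0,0,0]},
  ],
)

```text
clock: 8.92
position: [0.5904, -0.0057, 0.236]
ee_rot: [-0.0, 0.996, -0.088, -0.002]
contact_force: [-0.3, -0.6, -0.0]
width: 0.0857
```

```bash
python3 t.py 6 wrist side
```

```text
[ 0.59043963 -0.00570835  0.23596779] [-5.30828809e-06  9.96086609e-01 -8.83691458e-02 -1.53694474e-03] 8.9167 [-0.27044687 -0.60300263 -0.00522007] 0.08566324896643725
wrist 713 ((-185.5657958984375, -23.588794708251953), (100.6578140258789, 64.04449462890625), 0.2296048402786255) 0.0474063881251497 [[-236.0, -55.8], [-234.1, -55.5], [-209.3, -22.0], [-139.1, 8.2], [-135.4, 8.5]]
knob 1111 ((-100.18463897705078, -24.324228286743164), 11.895559310913086)
side 211 ((-179.82284545898438, -24.41136932373047), (113.0948486328125, 67.78309631347656), 0.07087424397468567) 0.045459619340431 [[-236.4, -58.3], [-236.2, -57.3], [-195.3, -18.0], [-125.9, 9.2], [-123.3, 9.5]]
knob 47 ((-101.1746597290039, -23.55694007873535), 12.310234069824219)
```

View pics/wrist6.png

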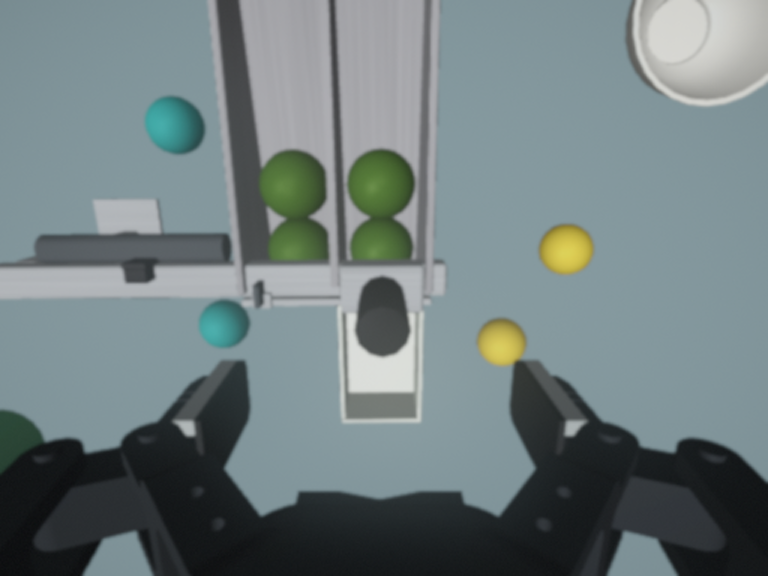

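View pics/side6.png

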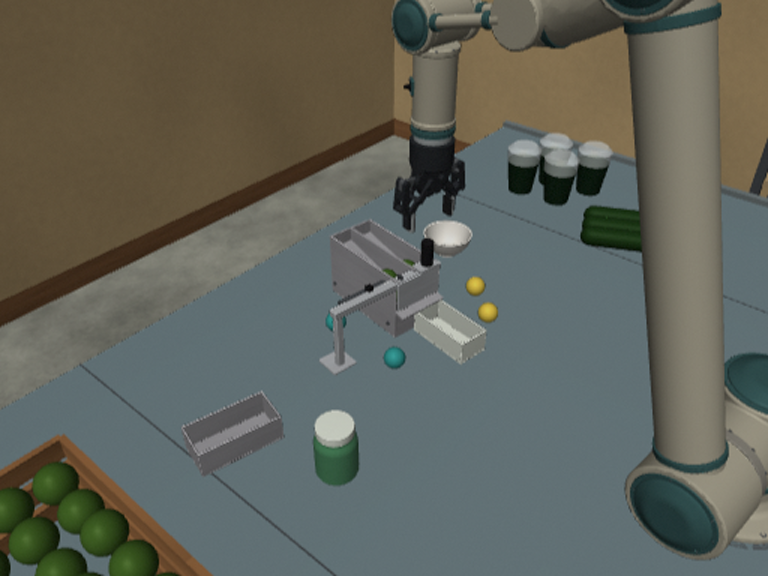

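The knob (385,320) sits midway between the fingers; the pointer is at (258,293), the clip at (140,270). Next I lower and grip.

send_rows(
  deltas=[
    {"dp":[0,0,-0.2],"rotation":[0,0,0]},
    {"dp":[0,0,-0.4],"rotation":[0,0,0]},
    {"dp":[0,0,-0.54],"rotation":[0,0,0]},
    {"dp":[0,0,-0.54],"rotation":[0,0,0]},
    {"dp":[0,0,-0.54],"rotation":[0,0,0]},
  ],
)

```text
clock: 9.43
position: [0.5901, -0.0058, 0.1719]
ee_rot: [0.0, 0.996, -0.088, -0.001]
contact_force: [0.8, -0.5, 0.0]
width: 0.0858
```

send_rows(
  deltas=[
    {"dp":[0,0,0],"rotation":[0,0,0]},
    {"dp":[0,0,0],"rotation":[0,0,0]},
    {"dp":[0,0,0],"rotation":[0,0,0]},
    {"dp":[0,0,0],"rotation":[0,0,0]},
    {"dp":[0,0,0],"rotation":[0,0,0]},
    {"dp":[0,0,0],"rotation":[0,0,0]},
    {"dp":[0,0,0],"rotation":[0,0,0]},
    {"dp":[0,0,0],"rotation":[0,0,0]},
    {"dp":[0,0,0],"rotation":[0,0,0]},
    {"dp":[0,0,0],"rotation":[0,0,0]},
  ],
  fingers=1,
  grip_force=45,
)

```text
clock: 10.27
position: [0.5916, -0.007, 0.1732]
ee_rot: [0.001, 0.996, -0.088, 0.0]
contact_force: [-2.3, -4.4, 5.9]
width: 0.0228
```

```bash
python3 t.py 7 wrist
```

```text
[ 0.59155505 -0.00698346  0.1731992 ] [ 9.77123635e-04  9.96080873e-01 -8.84404222e-02  4.80208829e-04] 10.2667 [-2.30638384 -4.40454552  5.88026527] 0.02275236194428571
wrist 490 ((-229.09544372558594, -24.087974548339844), (63.2041130065918, 11.805004119873047), 89.50216674804688) 0.04632652327272629 [[-235.1, -55.7], [-234.6, -55.4], [-232.2, -24.5], [-224.5, 7.4], [-222.9, 7.6]]
knob 3866 ((-94.3992919921875, -24.033771514892578), 32.633522033691406)
```

View pics/wrist7.png

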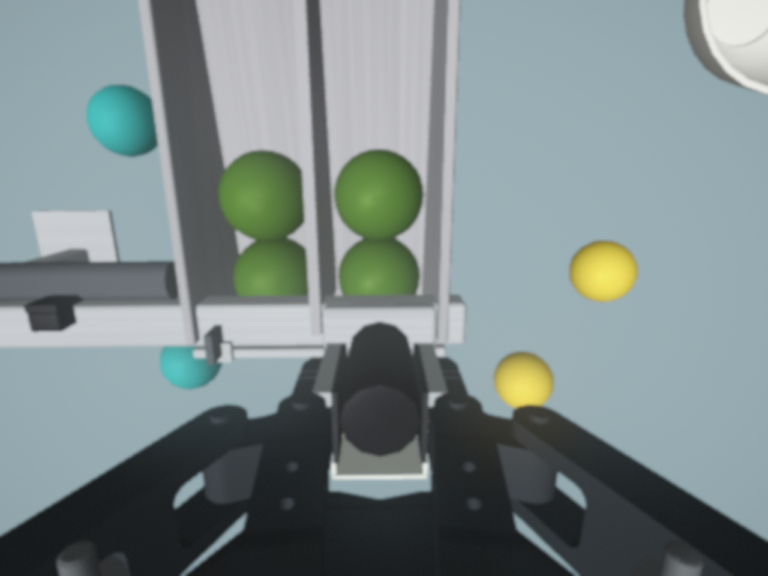

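send_rows(
  deltas=[
    {"dp":[0.01,0.06,0],"rotation":[0,0,0]},
    {"dp":[0.02,0.14,0],"rotation":[0,0,0]},
    {"dp":[0.04,0.22,0],"rotation":[0,0,0]},
    {"dp":[0.055,0.3,0],"rotation":[0,0,0]},
    {"dp":[0.07,0.38,0],"rotation":[0,0,0]},
    {"dp":[0.08,0.45,0],"rotation":[0,0,0]},
    {"dp":[0.09,0.5,0],"rotation":[0,0,0]},
    {"dp":[0.09,0.51,0],"rotation":[0,0,0]},
    {"dp":[0.09,0.51,0],"rotation":[0,0,0]},
    {"dp":[0.09,0.51,0],"rotation":[0,0,0]},
  ],
)

```text
clock: 11.15
position: [0.6017, 0.0527, 0.1732]
ee_rot: [0.003, 0.996, -0.088, -0.0]
contact_force: [-2.3, -8.6, 6.5]
width: 0.0232
```

```bash
python3 t.py 8 wrist side top
```

```text
[0.60172398 0.0527171  0.17317414] [ 2.55547413e-03  9.96097470e-01 -8.82228877e-02 -1.46574616e-04] 11.15 [-2.34470709 -8.56576994  6.45389141] 0.02322416668053299
wrist 332 ((-187.68222045898438, -27.882179260253906), (47.219627380371094, 111.46380615234375), 73.50532531738281) 0.04710492832563208 [[-235.7, -55.6], [-234.2, -55.2], [-162.6, -52.6], [-138.0, 8.0], [-137.6, 8.2]]
knob 3858 ((-95.11094665527344, 36.085506439208984), 31.375545501708984)
side 214 ((-179.8102569580078, -25.112022399902344), (70.44440460205078, 112.59104919433594), 89.93749237060547) 0.04517260226575634 [[-236.1, -60.4], [-235.7, -58.2], [-192.1, -19.1], [-124.5, 9.5], [-123.5, 10.2]]
knob 85 ((-105.55168151855469, 36.60459899902344), 26.516902923583984)
top 44 ((-149.1533966064453, -24.524913787841797), (51.144107818603516, 63.93830871582031), 0.6651650071144104) 0.047104141028169025 [[-175.1, -56.6], [-173.8, -56.4], [-148.2, 4.5], [-124.3, 7.4], [-123.9, 7.4]]
knob 3 ((-110.39671325683594, 13.300458908081055), 4.44174337387085)
```

View pics/wrist8.png

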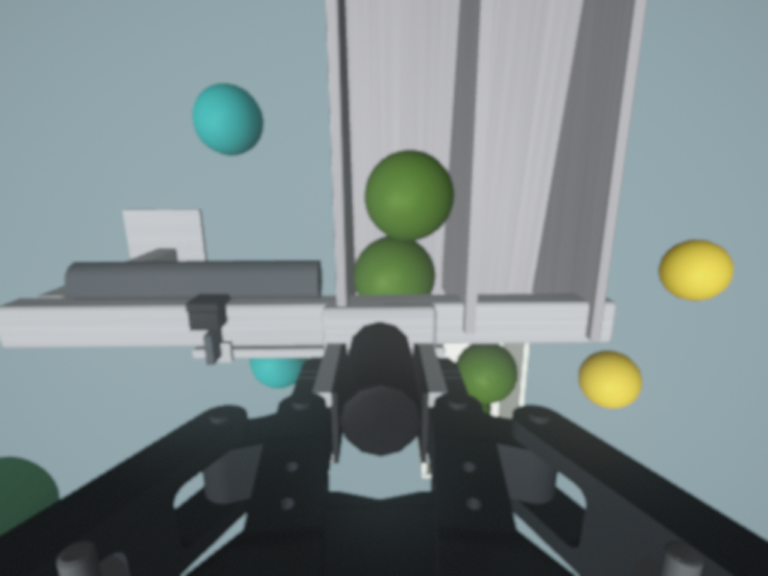

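View pics/side8.png

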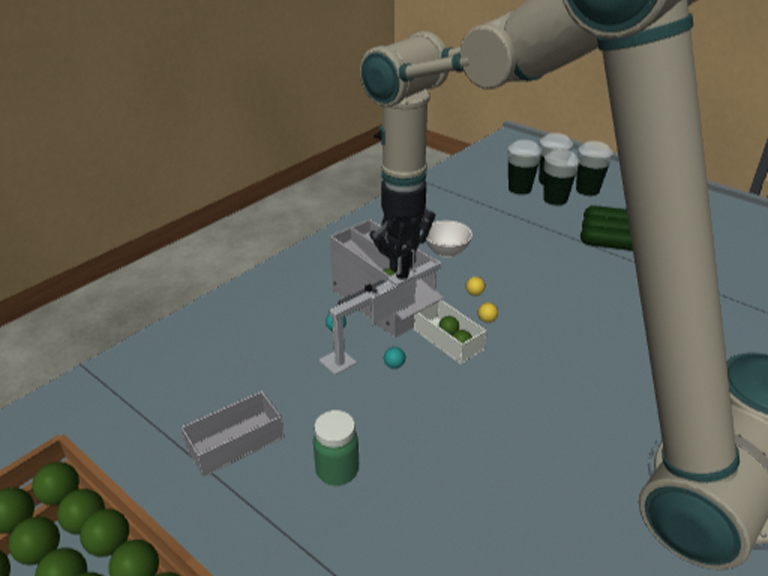

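View pics/top8.png

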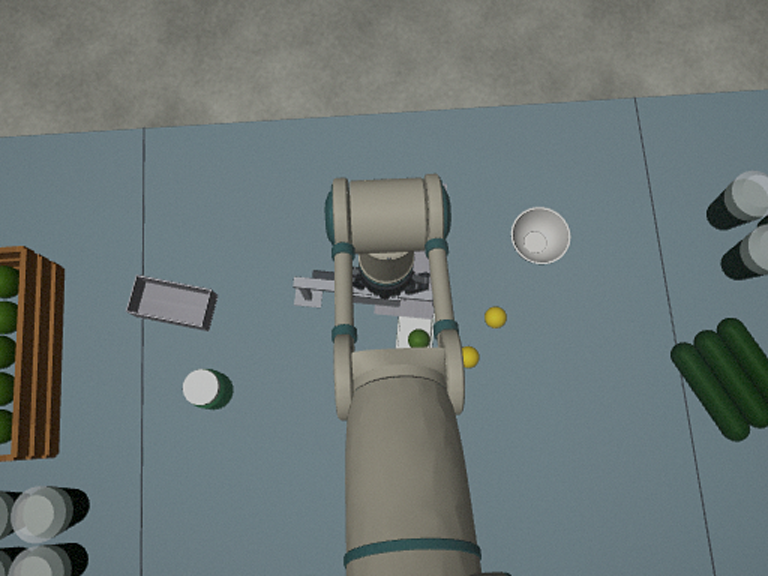

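Both limes are in the tub and the pointer fin (213,347) stands at the clip (208,312). I'll let things settle and measure the pointer and clip.

send_rows(
  deltas=[
    {"dp":[0,0,0],"rotation":[0,0,0]},
    {"dp":[0,0,0],"rotation":[0,0,0]},
    {"dp":[0,0,0],"rotation":[0,0,0]},
    {"dp":[0,0,0],"rotation":[0,0,0]},
    {"dp":[0,0,0],"rotation":[0,0,0]},
    {"dp":[0,0,0],"rotation":[0,0,0]},
    {"dp":[0,0,0],"rotation":[0,0,0]},
    {"dp":[0,0,0],"rotation":[0,0,0]},
    {"dp":[0,0,0],"rotation":[0,0,0]},
    {"dp":[0,0,0],"rotation":[0,0,0]},
    {"dp":[0,0,0],"rotation":[0,0,0]},
    {"dp":[0,0,0],"rotation":[0,0,0]},
  ],
)

```text
clock: 12.3
position: [0.6017, 0.0525, 0.1732]
ee_rot: [0.003, 0.996, -0.088, -0.0]
contact_force: [-3.7, -8.8, 6.7]
width: 0.0229
```

```bash
python3 - <<'E'
from h import *
s=monitor.get_state();print(s["position"],s["clock"],s["contact_force"],s["width"],abs(s["qd"]).max())
c,sn=np.cos(-.175),np.sin(-.175)
def loc(W): return W[...,0]*c+W[...,1]*sn-.684, -W[...,0]*sn+W[...,1]*c-.1205
for n in("wrist","side"):
    p=cam(n);W=cloud(p);X,Y=loc(W);Z=W[...,2]
    save(p,n+"9.png",s=1.5)
    for nm,m in (("clip",(Z>.134)&(Z<.145)&(X>-.096)&(X<-.08)&(Y>.08)&(Y<.125)),("fin",(Z>.134)&(Z<.145)&(X>-.112)&(X<-.097)&(Y>.08)&(Y<.125))):
        m&=p["color"].max(-1)<75
        if m.sum(): print(n,nm,m.sum(),np.percentile(Y[m]*1000,[0,5,50,95,100]).round(1),X[m].mean().round(4),Z[m].mean().round(4))
    C=p["color"].astype(int);g=((C[...,1]>C[...,0]+10)&(C[...,1]>C[...,2]+25)&(X<-.1)&(X>-.25)&(Y<.02)&(Y>-.07)).astype(np.uint8)
    k,l,st,ce=cv2.connectedComponentsWithStats(g)
    for i in range(1,k):
        if st[i,4]>15: m=l==i;print(n,"lime",ce[i].round(),X[m].mean().round(3),Y[m].mean().round(3),Z[m].max().round(3))
p=cam("side");save(p,"side9c.png",(250,180,340,250),8)
p=cam("wrist");save(p,"wrist9c.png",(90,180,260,270),4)
E
```

```text
[0.60169909 0.05248087 0.17317837] 12.3 [-3.66369101 -8.79265712  6.65140126] 0.022882433279234077 0.00228687052944906
wrist clip 149 [ 96.3  96.5  97.3 106.4 107.9] -0.0849 0.1375
wrist fin 21 [99.  99.2 99.5 99.8 99.9] -0.0995 0.1368
wrist lime [322. 231.] -0.145 -0.03 0.041
side clip 21 [ 96.   97.7 104.5 109.  109.1] -0.0878 0.1391
side fin 5 [ 99.7 100.  101.6 102.4 102.5] -0.1022 0.1402
side lime [292. 211.] -0.138 -0.028 0.044
side lime [308. 224.] -0.211 -0.019 0.046
```

View pics/side9c.png

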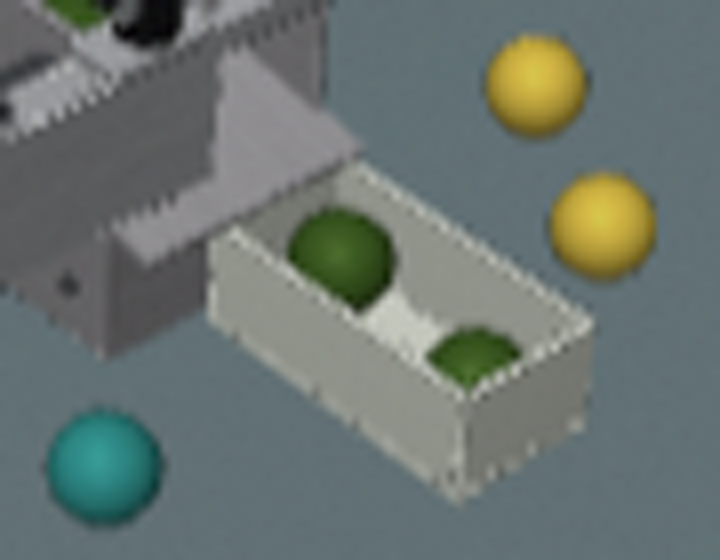

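View pics/wrist9c.png

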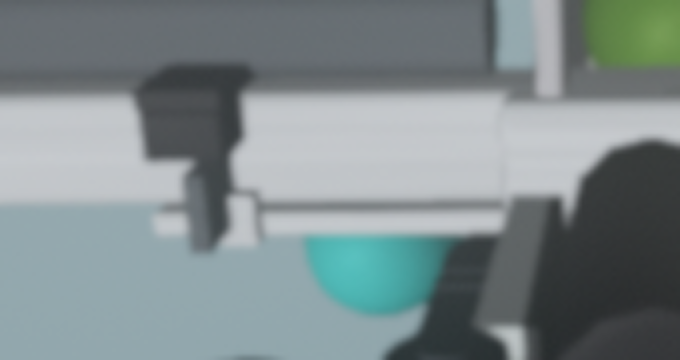

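The pointer is about 1.5 mm from the clip's middle. I'll check that the limes are at rest.

send_rows(
  deltas=[
    {"dp":[0.0,0.01,0],"rotation":[0,0,0]},
    {"dp":[0,0.01,0],"rotation":[0,0,0]},
    {"dp":[0,0.01,0],"rotation":[0,0,0]},
    {"dp":[0,0.01,0],"rotation":[0,0,0]},
    {"dp":[0,0.01,0],"rotation":[0,0,0]},
    {"dp":[0,0.01,0],"rotation":[0,0,0]},
    {"dp":[0,0.01,0],"rotation":[0,0,0]},
    {"dp":[0,0.01,0],"rotation":[0,0,0]},
    {"dp":[0,0.01,0],"rotation":[0,0,0]},
    {"dp":[0,0.01,0],"rotation":[0,0,0]},
    {"dp":[0,0.01,0],"rotation":[0,0,0]},
    {"dp":[0,0.01,0],"rotation":[0,0,0]},
  ],
)

```text
clock: 13.5
position: [0.6019, 0.0535, 0.1732]
ee_rot: [0.003, 0.996, -0.088, 0.0]
contact_force: [-3.1, -9.5, 6.3]
width: 0.0231
```

```bash
cat > r.py <<'E'
from h import *
s=monitor.get_state();print(s["position"],s["clock"],s["contact_force"])
c,sn=np.cos(-.175),np.sin(-.175)
def loc(W): return W[...,0]*c+W[...,1]*sn-.684, -W[...,0]*sn+W[...,1]*c-.1205
for t in range(4):
    p=cam("side");W=cloud(p);X,Y=loc(W);Z=W[...,2]
    C=p["color"].astype(int);g=((C[...,1]>C[...,0]+10)&(C[...,1]>C[...,2]+25)&(X<-.1)&(X>-.25)&(Y<.02)&(Y>-.07)).astype(np.uint8)
    k,l,st,ce=cv2.connectedComponentsWithStats(g)
    print([(ce[i].round(1).tolist(),X[l==i].mean().round(4),Y[l==i].mean().round(4)) for i in range(1,k) if st[i,4]>15])
E
python3 r.py; python3 t.py 10 wrist
```

```text
[0.60186824 0.05353505 0.1731891 ] 13.5 [-3.09899544 -9.46540739  6.27525106]
[([292.3, 211.3], np.float64(-0.1377), np.float64(-0.0278)), ([308.5, 224.0], np.float64(-0.2112), np.float64(-0.0198))]
[([292.4, 211.4], np.float64(-0.1382), np.float64(-0.0275)), ([308.6, 224.0], np.float64(-0.2112), np.float64(-0.0202))]
[([292.4, 211.4], np.float64(-0.1381), np.float64(-0.0275)), ([308.5, 224.0], np.float64(-0.2113), np.float64(-0.0197))]
[([292.4, 211.4], np.float64(-0.1384), np.float64(-0.0272)), ([308.5, 224.0], np.float64(-0.2111), np.float64(-0.0199))]
[0.6018682  0.05352954 0.17319588] [ 2.66761714e-03  9.96079423e-01 -8.84232242e-02  3.10356047e-05] 13.7 [-3.37654447 -8.39523887  6.77849418] 0.022695002136932263
wrist 303 ((-188.7223663330078, -29.702781677246094), (42.26203918457031, 113.25820922851562), 68.15220642089844) 0.04702846055564966 [[-235.3, -55.7], [-234.9, -55.5], [-163.0, -52.7], [-138.1, 8.1], [-137.4, 8.2]]
knob 3855 ((-95.0663833618164, 38.138511657714844), 32.1119384765625)
```

View pics/wrist10.png

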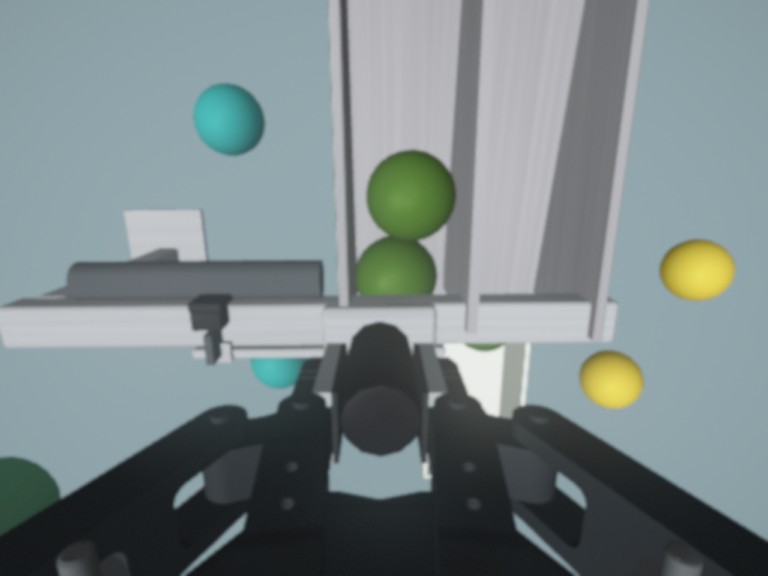

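The limes are still, both left-lane limes are inside, and the pointer is at the clip. Handing in.

```bash
python3 -c "
from rig import manip
print(manip.sign_off())"
```

```text
the job is handed in; nothing more can be done
None
```

I stood the tub under the right lane's lip, let go of it, and pulled the gate to the clip. Both right-lane limes rolled into the tub. I handed the job in at about 13.7 s, still holding the knob.

Last checks:
- **Gate:** it had moved about 61.5 mm. The pointer was about 1–1.5 mm from the clip's middle, and the wrist force along the pull was about 9 N.
- **Tub:** its centre was about (-170, -24) mm in the feeder's frame. I measured it level and about 0.3° off square.
- **Right-lane limes:** both lie in the tub and did not move across four pictures.
- **Left-lane limes:** both are still in the feeder.
- **Other things:** the arm went nowhere near the jar, bowl, straw box or coloured balls. They looked unmoved in the last pictures, but I did not re-measure them.

No check failed. The cameras disagreed by up to about 2 mm, within the stated calibration, and the distances here are good to about that.

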